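# Take the camera off its stand for a high-angle shot

### The arm

A 6-joint arm with a two-finger parallel gripper is mounted at the origin on the work surface. World frame = base frame: x ahead of the robot, y to its left, z up, the work surface at z = 0. Lengths are in m, angles in rad, forces in N, time in s.
With the tool pointing down it reaches from about 0.375 to 0.9 m from the base axis. Payload 3.1 kg.
Tool frame: the origin (TCP) lies midway between the tips of the shut fingers; the grasp point (between the pads) lies 19 mm behind it; z points along the fingers, y is the line along which they close (so a half turn about z gives the same grasp; the last joint's range is limited). The gripper opens to 87 mm and grips with 3 to 60 N. Pads are 19 mm wide; open, the fingers measure 117 mm over their backs; the gripper's body (75 mm by 190 mm) begins 51 mm behind the grasp point.
Start: joints at [0.956, 0.527, 1.433, -0, 1.181, -0.178], TCP at [0.264, 0.566, 0.223] pointing down, gripper open.
Joint ranges: [-3.08, 3.08], [-0.75, 2.2], [0.22, 2.44], [-1.43, 4.57], [0, 2.65], [-2.85, 2.85]. Speed limits (rad/s): [2.79, 2.79, 3.14, 3.14, 3.14, 3.14].

### API

Orientations are given as a unit quaternion [x, y, z, w].
In Python, from rig import robot gives the robot as it stands.
- The arm moves only by the shell command python3 -m jog 'ROWS' [FORCE]. ROWS is a JSON object of lists of equal length, an entry for each row: "dp": the shift along the tool's x, y, z in mm, a list of three; "delta_rot": the turn, a rotation vector about the tool's x, y, z in rad, a list of three; "gripper": the opening, from -1 (shut) to 1 (fully open). A call has 1 to 12 rows; each row is the pose to reach, as a shift and turn from the pose commanded when the call began, along the tool's axes at that moment; what a row does not reach only later rows make up. A row lasts 1/10 s, in which the tool goes at most 50 mm and 8.59 degrees, less where a joint would pass 70% of its speed; a pose out of reach is approached as far as the arm can. A call with a gripper value outside its range is refused whole. The fingers move at their own pace and stop on an object; FORCE is the grip in N (left out, the last holds). Time passes only in rows, so rows that repeat a pose let the fingers close. It gives the time, the measured TCP pose, the force, the opening and the grip force at its end, in the units of the state.
- robot.get_obs(): the state, without advancing time (a new reading comes with each control period).
- robot.camera(name): name is "side" or "top" or "wrist"; returns the picture (420x560x3 uint8, red, green, blue); there is no depth.
- robot.camera_model(name): a dict with "fx", "fy", "cx", "cy" (pixels), "xyz" and "orientation" of the camera in the world; the wrist camera has in their place "T_tool_cam" (4x4, takes a point from camera to tool coordinates, whose origin is the TCP and whose axes are the flange's). Camera axes: x right, y down, z forward; pixel columns grow to the right and rows downward; lengths in m; the calibration is good to about 2 mm. A picture is of the moment at which its call begins: read the wrist's pose just before it. camera_model takes no time and is no camera call.
- robot.hand_in(): hands the job in; it is judged then, once.
Trained networks look in the newest picture that a camera, given by its name, has taken for a name from the list of things; names that differ only in an ending like _2 or _b are one class to them, and where a whole thing is asked for, a point or a joint stands for the part that bears it (a point fixed in the world has none). Each returns a list of dicts, best first, with "score" (0 to 1); they miss things now and then, are a little off and sometimes report something else, mostly with a low value. They report only what shows in the picture. A call takes as long as a camera call. They do not tell look-alikes from the thing itself.
- robot.search_frame(name, camera): "rect" ([left, top, right, bottom] in pixels, round what is visible of it).
The state is a dict: "time": time; "q": joint angles; "joint_velocities": joint speeds; "joint_torque": joint torques, N m; "position": TCP position; "tool_rot": TCP orientation; "ft_force": force on the tool from outside, world axes, zero at the start; "moment": the same for the moment, N m; "grip_width": finger opening in m; "grip_force": force on a finger pad.
Only numpy, scipy, OpenCV 4.12 (cv2) and the standard library are available. Lean on these libraries where they do the work, as an engineer would, in place of code of your own. Each camera call takes 0.05 s, during which the arm holds its last target. There are 200 camera calls.

### The job

Swing the red-tipped release lever of the camera stand fully open, then lift the camera out of its quick-release clamp. Hold it up over the shooting board for a high-angle picture of the small dark-roofed model house: lens about 20 cm from the middle of the house, looking down on it at about 45 degrees from whichever side suits, the house in the middle of the picture and the camera level from side to side. Finish still holding the camera steady there in the gripper, touching nothing else, with the lever left open and everything else where it stood.

Things in the scene. Friction and masses are not known exactly. Their poses are not given: they have to be found in the camera images.
- camera: black and silver camera with a wooden top handle, 0.42 kg (varies by a fifth). Origin: centre of the underside of the plate screwed under it. x: optical axis, out of the lens; y: its left seen from behind; z: up. Plate: flange 44 x 44 x 8 mm, above it a 30 x 28 mm neck to z 14. Body 36 (x) x 112 (y) x 62 mm (z 14..76) centred over the plate; rubber hand grip in front at -y, to x 33
- handle_grip (a point): middle of the top handle, x 15, z 112 mm in the camera's frame, same axes. Handle: flat-sided wooden bar along x, 80 mm long (x -25..55), 22 mm wide (y), z 103..122, over two 14 mm wide posts (x -15..15); a 5 mm thick, 16 mm wide strip runs under it; below that 20 mm of free height above the camera. The camera's weight hangs nearly under it
- lens_front (a point): centre of the front of the lens, x 64, z 45 mm in the camera's frame, same axes (x is where it looks); the lens is round, 59 mm across, from x 18 to 64
- stand: fixed heavy camera stand: round dark base 144 mm across, short column, ball head, silver drop-in quick-release clamp 66 x 62 mm (x, y). Origin: centre of the base on the table. x: where the seated camera looks; y: the lever's side; z up. The seated camera's axes match; its plate's underside is 100 mm above the table, in an 8 mm high rim with 1.5 to 2 mm play
- lever (a joint): cam lever of the clamp on a vertical pin; 0 = locked, 1.2 = fully open (stop). At 0 the arm points behind the camera, 0.35 rad out from the stand's -x towards its +y; it opens clockwise seen from above, until it points to +y. It draws back two steel claws that lap 4 mm over the plate's flange (6 mm per rad, clear from 0.95); then the camera lifts straight up. Friction 0.12 N m; stays put
- lever_pivot (a point): axis of the lever at mid height of its arm: x 4, y 41 mm in the stand's frame, 91 mm above the table (axes as the stand's)
- lever_paddle (a point): middle of the lever's red paddle, 90 mm from the pivot: 30 mm long (along the arm), 10 mm thick, 18 mm high (83 to 101 mm above the table), jutting out behind the camera's back, free on both sides and below. Its axes turn with the lever: -x points from the pivot to the paddle's end
- board: fixed white shooting board lying on the table, 240 x 300 x 4 mm (x, y, z); origin: centre of its underside
- small_house: the model to be pictured: dark green house with a nearly black gable roof, 66 x 61 mm over the roof, 72 mm high, 90 g, loose on the board; origin: centre of its underside; z up, x along the ridge
- small_house_mid (a point): middle of the small house, 36 mm above its underside
- big_house: larger lime green house with a white gable roof, 72 x 66 mm over the roof, 93 mm high, loose on the board; origin: centre of its underside. Not to be disturbed
- lens_cap: black lens cap, 60 mm across, 9 mm thick, lying on the table; origin: centre of its underside. Not to be disturbed
- spare_lens: black spare lens standing upright, 64 mm across, 64 mm high; origin: centre of its underside. Not to be disturbed
- battery: dark grey spare battery, 38 x 52 x 15 mm, lying flat; origin: centre of its underside. Not to be disturbed
- drink_can: red drink can, 66 mm across, 115 mm high; origin: centre of its underside. Not to be disturbed
- mug: white mug, 80 mm across, 92 mm high, handle on its +y side; origin: centre of its underside. Not to be disturbed
- water_bottle: glass bottle with a black cap, 68 mm across, 205 mm high; origin: centre of its underside. Not to be disturbed
Mind the look-alikes: they are no part of the job. Leave any blue or turquoise look-alike of the camera alone.

How it is judged:
By the outcome, as a careful person would: the job done as asked, in the order asked, and still so for the second after the job is handed in, while the arm keeps its last pose, push and grip.
It also fails if it takes over 64 s, if anything falls off the work surface, if the arm or the gripper's body presses on something with over 40 N, if the wrist force passes 120 N, or if a joint passes its speed limit or range.

## Working session

There is one attempt and no reset: what is moved stays moved. The work goes in short steps, Python scripts to look and compute and a shell command to move; the robot and the scene stay as the last step left them, time stands still between calls to the robot, and variables do not carry over. Pictures are saved under pics/ and viewed, at most 10 in all, crops included, and the job is handed in when it is done.

```bash
ls; mkdir -p pics; python3 - <<'E'
from rig import robot
import cv2,json
o=robot.get_obs(); print({k:o[k] for k in('time','position','tool_rot','grip_width','ft_force')})
for c in('side','top'):
    im=robot.camera(c); cv2.imwrite(f'pics/{c}0.png',im[...,::-1]); print(c,robot.camera_model(c))
    for n in('camera','stand','lever_paddle','lever_pivot','small_house','big_house','board','handle_grip','lens_front','mug','drink_can','water_bottle','spare_lens','battery','lens_cap'):
        print(n,[(round(d['score'],2),[round(v) for v in d['rect']]) for d in robot.search_frame(n,c)][:3])
print(robot.camera_model('wrist'))
E
```

```text
pics
{'time': 0.0, 'position': array([0.26395714, 0.56569343, 0.22156962]), 'tool_rot': array([ 2.16689694e-01,  9.76239909e-01, -1.01817685e-03, -4.23916958e-04]), 'grip_width': 0.08759287815154637, 'ft_force': array([-0.65031384, -0.41482926, -0.78089513])}
side {'fx': 469.4451608804303, 'fy': 469.4451608804303, 'cx': 278.15625653780114, 'cy': 207.78075607066728, 'xyz': array([ 0.13838821, -0.71590573,  0.97558463]), 'orientation': array([ 0.89693128, -0.19809135,  0.08523184, -0.38601766])}
camera [(0.88, [300, 138, 339, 184]), (0.85, [165, 203, 206, 255]), (0.8, [227, 151, 265, 201])]
stand [(0.75, [225, 167, 274, 232]), (0.42, [360, 206, 386, 236])]
lever_paddle []
lever_pivot [(0.81, [225, 166, 271, 233]), (0.15, [247, 123, 270, 163])]
small_house [(0.93, [289, 292, 327, 332])]
big_house [(0.9, [354, 327, 397, 377]), (0.4, [224, 149, 269, 205])]
board [(0.87, [258, 274, 420, 419])]
handle_grip [(0.85, [163, 203, 212, 254]), (0.6, [301, 139, 339, 187]), (0.58, [229, 148, 266, 198])]
lens_front [(0.88, [301, 140, 337, 182]), (0.68, [224, 148, 265, 203]), (0.68, [165, 204, 208, 25
[... 1231 characters left out ...]
, 204, 257, 253]), (0.39, [296, 168, 314, 190])]
water_bottle [(0.64, [82, 218, 132, 249]), (0.63, [107, 253, 152, 282])]
spare_lens [(0.73, [294, 115, 321, 137])]
battery [(0.55, [307, 252, 324, 274])]
lens_cap [(0.77, [292, 168, 315, 194])]
{'fx': 294.6025684916112, 'fy': 294.6025684916112, 'cx': 275.35133896755275, 'cy': 216.8225997993515, 'T_tool_cam': array([[ 3.77447496e-04, -9.55556821e-01, -2.94806750e-01,
         8.13304981e-02],
       [ 9.99999292e-01,  6.93450276e-04, -9.67358829e-04,
        -3.42228793e-05],
       [ 1.12880015e-03, -2.94806176e-01,  9.55556406e-01,
        -1.62904604e-01],
       [ 0.00000000e+00,  0.00000000e+00,  0.00000000e+00,
         1.00000000e+00]])}
```

```bash
python3 - <<'E'
import cv2,numpy as np
a=cv2.imread('pics/top0.png'); b=cv2.imread('pics/side0.png')
cv2.imwrite('pics/v1.png',cv2.resize(a[95:340,70:470],(800,490),interpolation=cv2.INTER_CUBIC))
cv2.imwrite('pics/v2.png',cv2.resize(b[90:390,140:440],(600,600),interpolation=cv2.INTER_CUBIC))
E
```

```text
(no output)
```

View pics/v1.png

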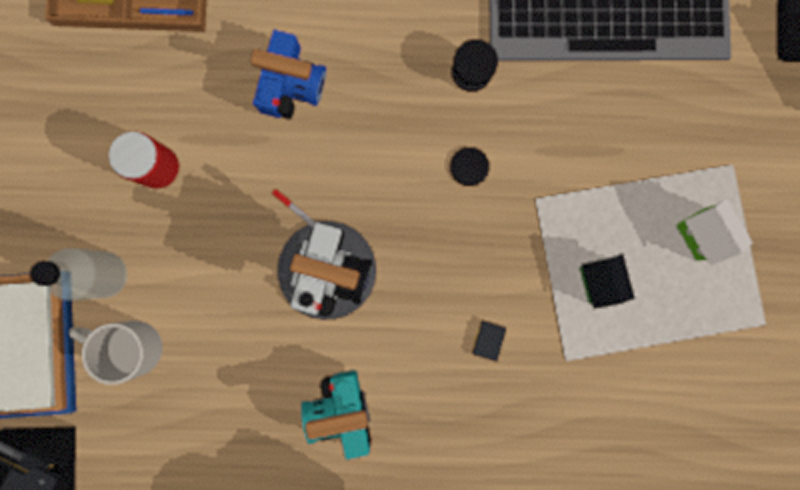

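View pics/v2.png

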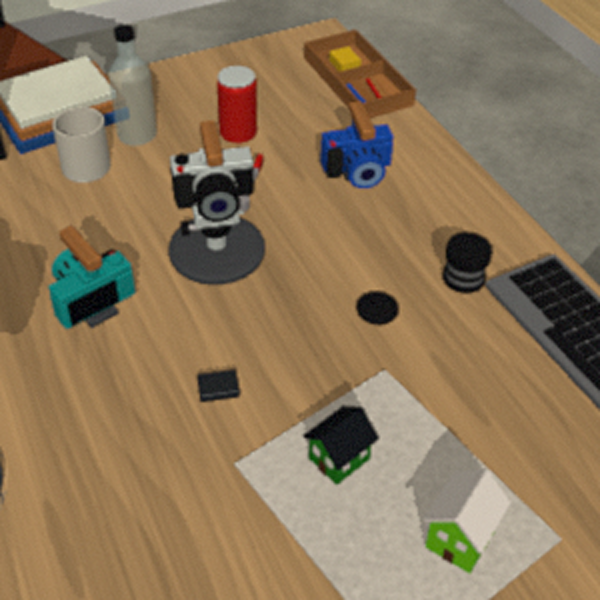

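Candidates for "camera" in the top picture: blue one at (215,132), silver/black one on the stand at (233,230), turquoise at (240,302). The silver/black one on the stand with the red lever (tip at about (206,191)) is meant. The dark-roofed house is at (373,236), the white-roofed one at (425,210). Now the first position estimates.

```bash
cat > h.py <<'E'
import numpy as np, cv2
from scipy.spatial.transform import Rotation as R
from scipy.optimize import least_squares
from rig import robot
def cam(c, obs=None):
    m=robot.camera_model(c)
    K=np.array([[m['fx'],0,m['cx']],[0,m['fy'],m['cy']],[0,0,1]])
    if c=='wrist':
        o=obs or robot.get_obs(); T=np.eye(4); T[:3,:3]=R.from_quat(o['tool_rot']).as_matrix(); T[:3,3]=o['position']
        T=T@m['T_tool_cam']; return K,T[:3,:3],T[:3,3]
    return K,R.from_quat(m['orientation']).as_matrix(),np.array(m['xyz'])
def proj(C,p):
    K,r,t=C; q=(np.atleast_2d(p)-t)@r@K.T; return q[:,:2]/q[:,2:]
def ray(C,uv,z):
    K,r,t=C; d=r@np.linalg.inv(K)@np.array([*uv,1.]); return t+d*(z-t[2])/d[2]
def sf(stand,p):  # stand=(x,y,yaw); p in stand frame
    c,s=np.cos(stand[2]),np.sin(stand[2]); p=np.atleast_2d(p)
    return np.c_[stand[0]+c*p[:,0]-s*p[:,1], stand[1]+s*p[:,0]+c*p[:,1], p[:,2]]
def toollocal(P,Rt):  # target TCP pos (m), target tool R matrix -> dp mm, rotvec from present measured pose
    o=robot.get_obs(); r=R.from_quat(o['tool_rot'])
    return r.inv().apply(np.array(P)-o['position'])*1000, (r.inv()*R.from_matrix(Rt)).as_rotvec()
def down(yaw): # tool pointing down, closing line (tool y) along world angle yaw
    y=np.array([np.cos(yaw),np.sin(yaw),0]); z=np.array([0,0,-1.]); return np.c_[np.cross(y,z),y,z]
E
python3 - <<'E'
from h import *
T=cam('top'); S=cam('side')
v=lambda x,y:(x/2+70,y/2+95)
print('base',ray(T,v(327,270),.01)); 
a=ray(T,v(293.5,265),.222);b=ray(T,v(359,280),.222); print('handle',a,b,np.linalg.norm(a-b),np.arctan2(*(b-a)[1::-1]))
print('lever tip',ray(T,v(273,192),.097),'in',ray(T,v(291,206),.097))
print('house top',ray(T,v(607,281),.07), 'board corners',[ray(T,v(*p),.004)[:2].round(3) for p in((537,198),(735,166),(765,324),(567,360))])
P=[(-25,0,222),(55,0,222),(0,0,12),(4-105*np.cos(.35),41+105*np.sin(.35),97)]
uv=np.array([v(293.5,265),v(359,280),v(327,270),v(273,192)])
r=least_squares(lambda s:(proj(T,sf(s,np.array(P)/1e3))-uv).ravel(),[*ray(T,v(327,270),.01)[:2],np.arctan2(*(b-a)[1::-1])])
print(r.x,r.fun)
print(sf(r.x,[[.004,.041,.091],[-.0806,.0719,.092],[.015,0,.212]]), 'spare',ray(T,(307,126),.064),'can',ray(T,v(133,155),.115))
for n,z in(('drink_can',.115),('water_bottle',.2),('mug',.09)): print(n)
E
```

```text
base [0.47883076 0.2258137  0.01      ]
handle [0.48132186 0.24826935 0.222     ] [0.46597447 0.17081163 0.222     ] 0.07896353960536881 -1.766401686405856
lever tip [0.58010905 0.29478885 0.097     ] in [0.56204861 0.27002784 0.097     ]
house top [ 0.4744142  -0.16490426  0.07      ] board corners [array([ 0.594, -0.078]), array([ 0.651, -0.373]), array([ 0.419, -0.417]), array([ 0.359, -0.126])]
[ 0.47858503  0.2242334  -1.8350067 ] [ 0.02270989 -1.61415938 -0.1657055   0.74185174  0.49088183  0.09265096
 -0.29504669  0.91122049]
[[0.5171177  0.20966517 0.091     ]
 [0.56903848 0.28326002 0.092     ]
 [0.47466782 0.20975391 0.212     ]] spare [0.77662495 0.02584149 0.064     ] can [0.62113028 0.47719385 0.115     ]
drink_can
water_bottle
mug
```

```bash
python3 - <<'E'
from h import *
T=cam('top')
print('bottle',ray(T,(92.5,231),.205),'big',ray(T,(425,210),.09),'cap',ray(T,(304,178),.009),'batt',ray(T,(315,265),.015))
d,r=toollocal([.55,.31,.33],down(-.61)); print(d.round(),r.round(3))
E
```

```text
bottle [0.464594   0.54337004 0.205     ] big [ 0.54792633 -0.3003201   0.09      ] cap [0.63696775 0.02553336 0.009     ] batt [ 0.38529948 -0.01171986  0.015     ]
[-367. -111. -107.] [ 0.    -0.     1.744]
```

```bash
python3 -m jog '{"dp":[[0,0,-50],[0,0,-105],[-35,-10,-107],[-75,-22,-107],[-115,-35,-107],[-155,-47,-107],[-195,-59,-107],[-235,-71,-107],[-275,-83,-107],[-315,-95,-107],[-345,-104,-107],[-367,-111,-107]],"delta_rot":[[0,0,0.14],[0,0,0.29],[0,0,0.43],[0,0,0.58],[0,0,0.72],[0,0,0.87],[0,0,1.01],[0,0,1.16],[0,0,1.3],[0,0,1.45],[0,0,1.6],[0,0,1.744]],"gripper":[1,1,1,0,-1,-1,-1,-1,-1,-1,-1,-1]}'
python3 -m jog '{"dp":[[0,0,0],[0,0,0],[0,0,0]],"delta_rot":[[0,0,0],[0,0,0],[0,0,0]],"gripper":[-1,-1,-1]}'
python3 - <<'E'
from h import *
o=robot.get_obs(); print(o['time'],o['q'].round(3),o['position'],o['tool_rot'])
im=robot.camera('wrist'); cv2.imwrite('pics/w1.png',im[...,::-1])
for n in('camera','stand','lever_paddle','lever_pivot','handle_grip'):
    print(n,[(round(d['score'],2),[round(v) for v in d['rect']]) for d in robot.search_frame(n,'wrist')][:2])
C=cam('wrist',o); s=[.4786,.2242,-1.82]
print(proj(C,sf(s,np.array([(-25,0,222),(55,0,222),(-80.6,71.9,101)])/1e3)))
E
```

```text
time: 2.8
position: [0.5517, 0.3086, 0.3294]
tool_rot: [0.889, 0.459, 0.0, 0.0]
ft_force: [-0.6, 0.3, -0.1]
grip_width: 0.0229
grip_force: 0.0
time: 3.1
position: [0.549, 0.3113, 0.3295]
tool_rot: [0.886, 0.463, -0.0, -0.0]
ft_force: [-0.1, 0.5, 0.5]
grip_width: 0.0029
grip_force: 0.0
3.1 [3.390e-01 4.410e-01 1.279e+00 1.000e-03 1.422e+00 9.460e-01] [0.54895586 0.31125461 0.3295224 ] [ 8.86250053e-01  4.63206930e-01 -2.83267040e-04 -3.22274226e-04]
camera [(0.62, [353, 76, 448, 155]), (0.6, [250, 247, 310, 347])]
stand [(0.79, [230, 181, 312, 268])]
lever_paddle [(0.81, [296, 186, 306, 243]), (0.43, [246, 248, 309, 346])]
lever_pivot [(0.92, [227, 183, 312, 264]), (0.32, [247, 246, 308, 343])]
handle_grip [(0.93, [247, 244, 310, 342]), (0.58, [355, 72, 447, 153])]
[[259.28829152 294.997219  ]
 [285.34521747 353.54554588]
 [298.18700046 196.43997071]]
```

View pics/w1.png

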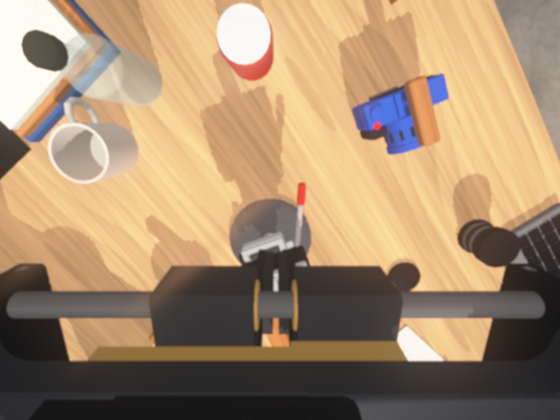

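```bash
python3 - <<'E'
from h import *
o=robot.get_obs(); C=cam('wrist',o); T=cam('top'); S=cam('side')
def redc(f,box):
    im=cv2.imread(f); x0,y0,x1,y1=box; h=cv2.cvtColor(im[y0:y1,x0:x1],cv2.COLOR_BGR2HSV)
    m=((h[...,0]<6)|(h[...,0]>172))&(h[...,1]>150)&(h[...,2]>70); ys,xs=np.nonzero(m); return xs.mean()+x0,ys.mean()+y0,len(xs)
rt=redc('pics/top0.png',(200,185,220,203)); rw=redc('pics/w1.png',(285,178,315,215)); rs=redc('pics/side0.png',(262,162,276,180)); print(rt,rw,rs)
pt=ray(T,rt[:2],.096); pw=ray(C,rw[:2],.096); print(pt,pw)
print('base w',ray(C,(271,238),.008), 'pred base ellipse w')
pad=[4-90*np.cos(.35),41+90*np.sin(.35),96]
v=lambda x,y:(x/2+70,y/2+95)
ang=np.linspace(0,6.28,9)[:-1]
P=np.array([(-25,0,222),(55,0,222),(0,0,10),pad])/1e3
uv=np.array([v(293.5,265),v(359,280),v(327,270),rt[:2]])
f=lambda s:np.r_[(proj(T,sf(s,P))-uv).ravel(),(proj(C,sf(s,P[3]))-rw[:2]).ravel(),.5*(proj(C,sf(s,P[2]))-[271,238]).ravel()]
r=least_squares(f,[.479,.224,-1.8],loss='soft_l1'); s=r.x; print(s,r.fun.round(1))
piv=sf(s,[.004,.041,.091])[0]
for th in (0,.6,1.2,1.25):
    a=s[2]+np.pi-.35-th; tip=piv[:2]+.09*np.array([np.cos(a),np.sin(a)]); t=np.array([np.sin(a),-np.cos(a)])
    print(th,tip,'tcp at contact',tip-t*.020,'yaw',a-np.pi/2)
E
```

```text
(np.float64(210.24137931034483), np.float64(193.24137931034483), 29) (np.float64(301.048), np.float64(194.024), 125) (np.float64(268.72727272727275), np.float64(170.27272727272728), 22)
[0.57449918 0.28470748 0.096     ] [0.57355369 0.28371921 0.096     ]
base w [0.48165123 0.22695343 0.008     ] pred base ellipse w
[ 0.48140591  0.22562716 -1.8489025 ] [-0.5 -3.  -0.8 -0.2  0.1 -0.9  0.5  0.7 -0.4  0.6  0.2  0.5]
0 [0.57261764 0.28334768] tcp at contact [0.5564348  0.29509995] yaw -0.6281061703500933
0.6 [0.6044993 0.2407669] tcp at contact [0.59777886 0.25960398] yaw -1.2281061703500933
1.2 [0.60676945 0.18762173] tcp at contact [0.61185905 0.20696329] yaw -1.8281061703500932
1.25 [0.605516   0.18330031] tcp at contact [0.61156591 0.20236333] yaw -1.8781061703500934
```

```bash
python3 - <<'E'
from h import *
s=[.4814,.2256,-1.849]; piv=sf(s,[.004,.041,.091])[0]
for th,back,z in ((0,.045,.085),(0,.022,.085),(.2,.02,.085),(.4,.02,.085),(.6,.02,.085),(.8,.02,.085),(1.,.02,.085),(1.15,.02,.085)):
    a=s[2]+np.pi-.35-th; tip=piv[:2]+.09*np.array([np.cos(a),np.sin(a)]); t=np.array([np.sin(a),-np.cos(a)])
    d,r=toollocal([*(tip-t*back),z],down(a-np.pi/2)); print(th,d.round(1),r.round(3))
E
```

```text
0 [ -8.7 -10.1 244.7] [ 0.   -0.    0.02]
0 [ -9.2  12.9 244.7] [ 0.   -0.    0.02]
0.2 [ -7.4  33.2 244.7] [ 0.   -0.    0.22]
0.4 [ -9.2  51.6 244.7] [ 0.   -0.    0.42]
0.6 [-14.7  69.1 244.7] [ 0.   -0.    0.62]
0.8 [-23.5  85.3 244.7] [ 0.   -0.    0.82]
1.0 [-35.4  99.4 244.7] [-0.   -0.    1.02]
1.15 [-46.  108.2 244.7] [-0.   -0.    1.17]
```

```bash
python3 -m jog '{"dp":[[-9,-10,30],[-9,-10,70],[-9,-10,110],[-9,-10,150],[-9,-10,185],[-9,-10,215],[-9,-10,235],[-9,-10,245],[-9,-10,245]],"delta_rot":[[0,0,0.02],[0,0,0.02],[0,0,0.02],[0,0,0.02],[0,0,0.02],[0,0,0.02],[0,0,0.02],[0,0,0.02],[0,0,0.02]],"gripper":[-1,-1,-1,-1,-1,-1,-1,-1,-1]}'
python3 -m jog '{"dp":[[0,12,0],[0,23,0],[1,33,0],[1,43,0],[1,53,0],[0,62,0],[-3,71,0],[-5,79,0],[-10,87,0],[-14,95,0],[-20,102,0],[-26,109,0]],"delta_rot":[[0,0,0],[0,0,0],[0,0,0.1],[0,0,0.2],[0,0,0.3],[0,0,0.4],[0,0,0.5],[0,0,0.6],[0,0,0.7],[0,0,0.8],[0,0,0.9],[0,0,1.0]],"gripper":[-1,-1,-1,-1,-1,-1,-1,-1,-1,-1,-1,-1]}'
```

```text
time: 4.3
position: [0.5358, 0.3087, 0.0833]
tool_rot: [0.891, 0.453, -0.001, -0.0]
ft_force: [0.2, 0.6, 0.5]
grip_width: 0.0002
grip_force: 0.0
time: 5.5
position: [0.6105, 0.2231, 0.0859]
tool_rot: [0.999, -0.032, 0.001, -0.001]
ft_force: [-0.3, 1.9, -0.2]
grip_width: 0.0004
grip_force: 0.8
```

```bash
python3 - <<'E'
from h import *
s=[.4814,.2256,-1.849]; piv=sf(s,[.004,.041,.091])[0]
for th in (1.05,1.15,1.2,1.25):
    a=s[2]+np.pi-.35-th; tip=piv[:2]+.09*np.array([np.cos(a),np.sin(a)]); t=np.array([np.sin(a),-np.cos(a)])
    d,r=toollocal([*(tip-t*.02),.085],down(a-np.pi/2)); print(th,d.round(1),r.round(3))
im=robot.camera('wrist'); t=robot.camera('top')
cv2.imwrite('pics/v3.png',np.vstack([im[:,:,::-1],cv2.resize(t[160:260,170:300,::-1],(560,430))])[::1][:, :][: ,:] if 0 else np.hstack([cv2.resize(im[100:420,100:460,::-1],(450,400)),cv2.resize(t[170:260,190:269,::-1],(350,400))]))
E
```

```text
1.05 [1.  2.3 0.9] [-0.001 -0.002  0.043]
1.15 [ 2.1 11.5  0.9] [-0.002 -0.001  0.143]
1.2 [ 2.3 16.1  0.9] [-0.002 -0.001  0.193]
1.25 [ 2.3 20.7  0.9] [-0.002 -0.001  0.243]
```

View pics/v3.png

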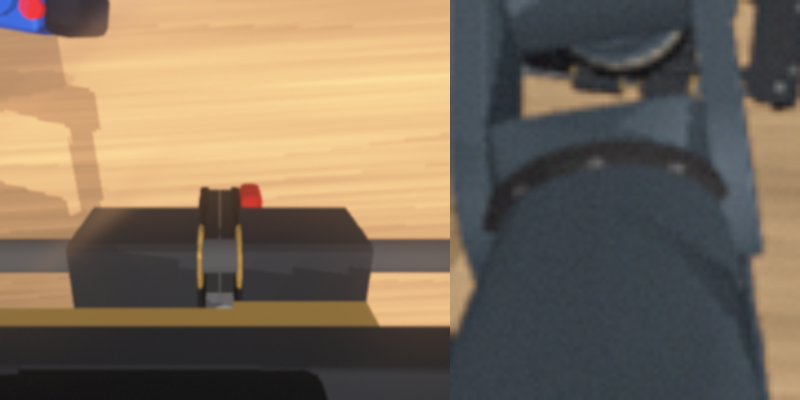

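The wrist picture (left) shows the red paddle just beside the finger (crop pixel ~(250,195)), being pushed along; force ~2 N as expected. I continue to the stop.

```bash
python3 -m jog '{"dp":[[1,5,0],[2,9,0],[2,12,0],[2,15,0],[2,17,0],[2,17,0]],"delta_rot":[[0,0,0.06],[0,0,0.11],[0,0,0.15],[0,0,0.18],[0,0,0.2],[0,0,0.2]],"gripper":[-1,-1,-1,-1,-1,-1]}'
```

```text
time: 6.2
position: [0.6113, 0.2063, 0.0852]
tool_rot: [0.992, -0.129, 0.001, -0.0]
ft_force: [0.7, 0.4, 1.4]
grip_width: 0.0005
grip_force: 0.3
```

```bash
python3 -m jog '{"dp":[[0,2,0],[0,3,0],[0,3,0]],"delta_rot":[[0,0,0.02],[0,0,0.03],[0,0,0.03]],"gripper":[-1,-1,-1]}'; python3 -m jog '{"dp":[[0,2,0],[0,3,0],[0,3,0]],"delta_rot":[[0,0,0.02],[0,0,0.03],[0,0,0.03]],"gripper":[-1,-1,-1]}'
```

```text
time: 6.5
position: [0.6114, 0.2059, 0.0852]
tool_rot: [0.989, -0.145, 0.002, -0.002]
ft_force: [3.4, 5.0, -0.1]
grip_width: 0.0005
grip_force: 3.6
time: 6.8
position: [0.6117, 0.2055, 0.0854]
tool_rot: [0.987, -0.16, 0.003, -0.005]
ft_force: [5.1, 12.9, -2.7]
grip_width: 0.0004
grip_force: 6.9
```

The lever is at the stop (tool blocked at y≈0.2055, predicted 0.207 for 1.2 rad; force rises). Back off, rise and look from the near side over the camera.

```bash
python3 -m jog '{"dp":[[0,-10,0],[0,-25,0],[0,-40,-10],[0,-40,-50],[0,-40,-95],[0,-40,-140],[0,-40,-185],[0,-40,-230],[0,-40,-260],[0,-40,-260]],"delta_rot":[[0,0,0],[0,0,0],[0,0,0],[0,0,0],[0,0,0],[0,0,0],[0,0,0],[0,0,0],[0,0,0],[0,0,0]],"gripper":[-1,-1,-1,0,1,1,1,1,1,1]}'
python3 - <<'E'
from h import *
s=[.4814,.2256,-1.849]
y=s[2]+np.pi/2; d,r=toollocal([.4814,.36,.36],down(y)); print(d.round(),r.round(3), robot.get_obs()['q'].round(2))
E
```

```text
time: 7.8
position: [0.6236, 0.2394, 0.351]
tool_rot: [0.987, -0.159, 0.005, -0.002]
ft_force: [0.1, 0.5, 0.3]
grip_width: 0.0486
grip_force: 0.0
[-173.  -70.  -10.] [ 0.004 -0.012 -1.612] [ 0.2   0.48  1.15 -0.    1.49  2.09]
```

```bash
python3 - <<'E'
from h import *
d,r=toollocal([.457,.139,.33],down(-1.849+np.pi/2)); print(d.round(),r.round(3))
E
```

```text
[-127.  148.   19.] [ 0.004 -0.012 -1.612]
```

```bash
python3 -m jog '{"dp":[[-10,12,0],[-20,24,0],[-31,36,0],[-42,48,0],[-52,60,0],[-63,73,0],[-74,86,0],[-84,98,5],[-95,111,10],[-106,124,15],[-117,136,19],[-127,148,19]],"delta_rot":[[0,0,-0.14],[0,0,-0.28],[0,0,-0.42],[0,0,-0.56],[0,0,-0.7],[0,0,-0.84],[0,0,-0.98],[0,0,-1.12],[0,0,-1.26],[0,0,-1.4],[0.004,-0.012,-1.52],[0.004,-0.012,-1.612]],"gripper":[1,1,1,1,1,1,1,1,1,1,1,1]}'
python3 -m jog '{"dp":[[0,0,0],[0,0,0],[0,0,0]],"delta_rot":[[0,0,0],[0,0,0],[0,0,0]],"gripper":[1,1,1]}'
python3 - <<'E'
from h import *
o=robot.get_obs(); print(o['position'],o['tool_rot'],o['q'].round(2))
im=robot.camera('wrist'); cv2.imwrite('pics/w2.png',im[...,::-1]); t=robot.camera('top'); cv2.imwrite('pics/top2.png',t[...,::-1])
C=cam('wrist',o); s=[.4814,.2256,-1.849]
P=np.array([(-25,11,222),(-25,-11,222),(55,11,222),(55,-11,222),(4,131,101),(4,146,101),(0,0,10)])/1e3
p=proj(C,sf(s,P)); print(p.round(1))
cv2.imwrite('pics/w2c.png',cv2.resize(im[100:330,150:450,::-1],(780,598),interpolation=cv2.INTER_CUBIC))
E
```

```text
time: 9.0
position: [0.4523, 0.1376, 0.3237]
tool_rot: [0.797, 0.604, -0.007, -0.004]
ft_force: [0.2, 0.9, -0.4]
grip_width: 0.0875
grip_force: 0.0
time: 9.3
position: [0.4549, 0.1383, 0.3254]
tool_rot: [0.799, 0.602, -0.005, -0.003]
ft_force: [0.6, 0.6, -0.4]
grip_width: 0.087
grip_force: 0.0
[0.45492997 0.13832908 0.32536394] [ 0.79861226  0.60182005 -0.00494006 -0.00258274] [ 0.06  0.21  1.65 -0.    1.3   0.34]
[[291.7  80.6]
 [265.1  80.7]
 [290.3 177. ]
 [266.1 177. ]
 [383.8 119.6]
 [395.9 119.6]
 [278.4 117.8]]
```

View pics/w2c.png

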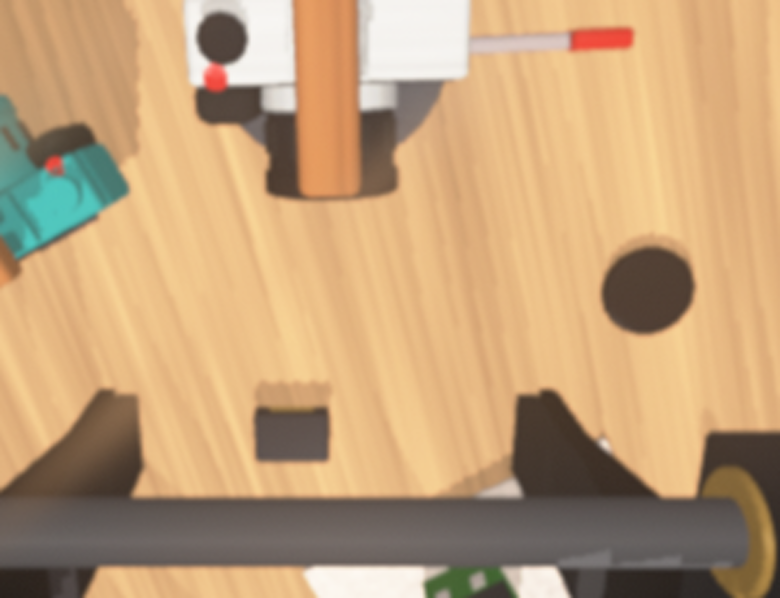

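```bash
python3 - <<'E'
from h import *
o=robot.get_obs(); C=cam('wrist',o); T=cam('top')
im=cv2.imread('pics/w2.png').astype(int)
# handle edges by row profile: print left/right from R-B threshold
h=cv2.cvtColor(cv2.imread('pics/w2.png'),cv2.COLOR_BGR2HSV)
for v in (105,112,120,126,150,160,168): 
    row=h[v,250:300]; m=np.nonzero((row[:,1]>95)&(row[:,2]>110)&(row[:,0]<20))[0]+250; print(v,m.min() if len(m) else None,m.max() if len(m) else None,len(m))
hh=h[100:130,360:400]; m=((hh[...,0]<6)|(hh[...,0]>172))&(hh[...,1]>150); ys,xs=np.nonzero(m); pw=(xs.mean()+360,ys.mean()+100); print('paddle',pw,xs.min()+360,xs.max()+360)
P=np.array([(55,11,222),(55,-11,222),(4+.0208*-90,131,97)])/1e3
def f(s):
    a=proj(C,sf(s,P)); e=[a[0]-[288.5,174.2],a[1]-[265.4,174.2],a[2]-pw]
    l=proj(C,sf(s,np.array([[-20,0,222],[55,0,222]])/1e3)); u100=np.interp(100,l[:,1],l[:,0])
    return np.r_[np.ravel(e),u100-275.2]
r=least_squares(f,[.4814,.2256,-1.82]); print(r.x,r.fun.round(2))
g=sf(r.x,[.015,0,.212])[0]; print('grip',g)
E
```

```text
105 263 286 24
112 264 286 23
120 264 286 23
126 264 287 24
150 263 288 26
160 250 289 30
168 250 299 39
paddle (np.float64(380.92715231788077), np.float64(114.52317880794702)) 370 392
[ 0.47971122  0.22855851 -1.83180669] [ 0.29 -0.06 -0.9   0.32  0.45 -0.27  0.26]
grip [0.47584037 0.21406656 0.212     ]
```

```bash
python3 - <<'E'
from h import *
for z in (.30,.193):
    d,r=toollocal([.4758,.2141,z],down(-.261)); print(d.round(1),r.round(3))
E
```

```text
[78.7 -0.5 25.1] [-0.01   0.005 -0.017]
[ 79.2   0.6 132.1] [-0.01   0.005 -0.017]
```

```bash
python3 -m jog '{"dp":[[20,0,0],[45,0,5],[65,0,15],[79,0,25],[79,0,35],[79,0,55],[79,0,75],[79,0,90],[79,0,100],[79,0,100],[79,0,100]],"delta_rot":[[-0.01,0.005,-0.017],[-0.01,0.005,-0.017],[-0.01,0.005,-0.017],[-0.01,0.005,-0.017],[-0.01,0.005,-0.017],[-0.01,0.005,-0.017],[-0.01,0.005,-0.017],[-0.01,0.005,-0.017],[-0.01,0.005,-0.017],[-0.01,0.005,-0.017],[-0.01,0.005,-0.017]],"gripper":[1,1,1,1,1,1,1,1,1,1,1]}'
python3 - <<'E'
from h import *
d,r=toollocal([.4758,.2141,.193],down(-.261)); print(d.round(1),r.round(3))
im=robot.camera('wrist');cv2.imwrite('pics/w3.png',cv2.resize(im[130:,60:500,::-1],(759,500)))
E
```

```text
time: 10.5
position: [0.4751, 0.2136, 0.2253]
tool_rot: [0.793, 0.609, 0.0, -0.0]
ft_force: [-0.4, -0.2, 1.0]
grip_width: 0.0871
grip_force: 0.0
[ 0.7  0.6 32.3] [-0. -0. -0.]
```

View pics/w3.png

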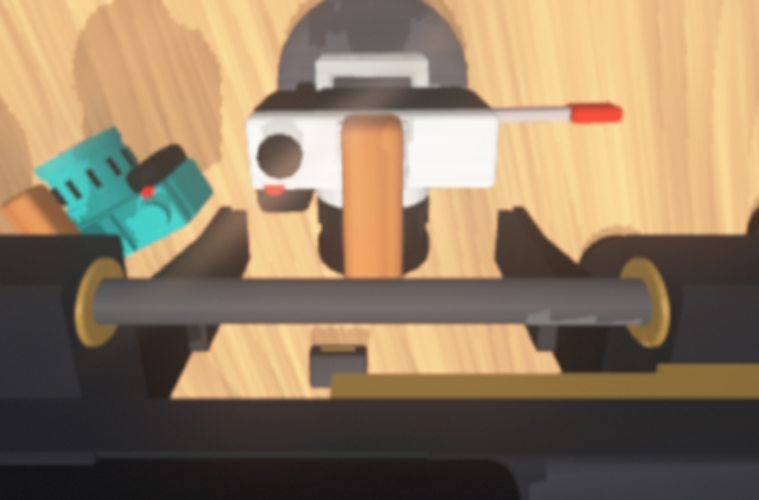

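The handle (crop column ~372) is centred between the open fingers (248…497) and parallel to the tool; lever points straight out at right (open). Descend and grip.

```bash
python3 -m jog '{"dp":[[0.5,0.5,10],[0.5,0.5,20],[0.5,0.5,28],[0.5,0.5,32],[0.5,0.5,32],[0.5,0.5,32],[0.5,0.5,32],[0.5,0.5,32],[0.5,0.5,32],[0.5,0.5,32],[0.5,0.5,32],[0.5,0.5,32]],"delta_rot":[[0,0,0],[0,0,0],[0,0,0],[0,0,0],[0,0,0],[0,0,0],[0,0,0],[0,0,0],[0,0,0],[0,0,0],[0,0,0],[0,0,0]],"gripper":[1,1,1,1,0,-1,-1,-1,-1,-1,-1,-1]}' 20
python3 -m jog '{"dp":[[0,0,0],[0,0,0],[0,0,0],[0,0,0]],"delta_rot":[[0,0,0],[0,0,0],[0,0,0],[0,0,0]],"gripper":[-1,-1,-1,-1]}' 58
```

```text
time: 11.75
position: [0.4754, 0.2142, 0.1932]
tool_rot: [0.793, 0.609, 0.0, -0.0]
ft_force: [0.6, 0.0, -0.1]
grip_width: 0.0311
grip_force: 0.0
time: 12.15
position: [0.4754, 0.2142, 0.1932]
tool_rot: [0.793, 0.609, 0.0, -0.0]
ft_force: [-0.3, -0.6, -0.3]
grip_width: 0.0213
grip_force: 58.0
```

Gripped (21.3 mm, 58 N). Lift straight up, slowly at first.

```bash
python3 -m jog '{"dp":[[0,0,-2],[0,0,-5],[0,0,-9],[0,0,-14],[0,0,-20],[0,0,-26],[0,0,-26]],"delta_rot":[[0,0,0],[0,0,0],[0,0,0],[0,0,0],[0,0,0],[0,0,0],[0,0,0]],"gripper":[-1,-1,-1,-1,-1,-1,-1]}'
python3 -m jog '{"dp":[[0,0,-10],[0,0,-30],[0,0,-60],[0,0,-90],[0,0,-120],[0,0,-140],[0,0,-150],[0,0,-150]],"delta_rot":[[0,0,0],[0,0,0],[0,0,0],[0,0,0],[0,0,0],[0,0,0],[0,0,0],[0,0,0]],"gripper":[-1,-1,-1,-1,-1,-1,-1,-1]}'
python3 - <<'E'
from h import *
im=robot.camera('side'); o=robot.get_obs(); print(o['ft_force'],o['moment'],o['q'].round(2))
for n in('small_house','big_house'):
  for c in ('side','top'):
    if c=='top': robot.camera(c)
    print(n,c,robot.search_frame(n,c)[:1])
cv2.imwrite('pics/s4.png',im[...,::-1])
a=im[70:370,130:430,::-1]; cv2.imwrite('pics/v4.png',cv2.resize(a,(600,600)))
E
```

```text
time: 12.85
position: [0.4762, 0.2144, 0.2204]
tool_rot: [0.793, 0.609, 0.001, 0.0]
ft_force: [0.5, -0.3, -5.1]
grip_width: 0.0216
grip_force: 58.0
time: 13.65
position: [0.4759, 0.2143, 0.3707]
tool_rot: [0.793, 0.609, 0.001, 0.0]
ft_force: [-0.3, 0.1, -4.3]
grip_width: 0.0215
grip_force: 58.0
[-0.10803444  0.15045692 -4.77346992] [-0.08285114  0.11846728  0.00483612] [0.21 0.24 1.48 0.   1.42 0.47]
small_house side [{'rect': [294.6, 291.5, 329.2, 333.9], 'score': 0.85}]
small_house top [{'rect': [360.9, 223.8, 387.1, 249.5], 'score': 0.79}]
big_house side [{'rect': [351.2, 324.7, 396.7, 375.4], 'score': 0.85}]
big_house top [{'rect': [407.4, 196.0, 447.5, 228.0], 'score': 0.55}]
```

View pics/v4.png

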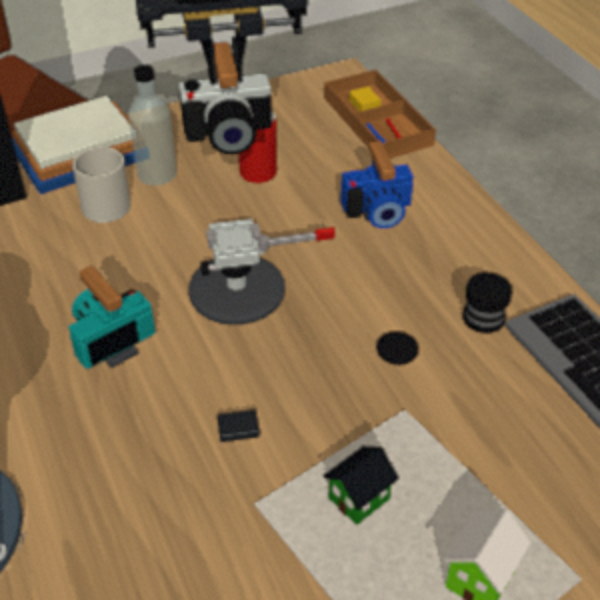

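The silver camera hangs level in the gripper, clamp empty, lever open at crop (325,234). Now locate the dark-roofed house precisely by fitting its roof in the top and side pictures.

```bash
python3 - <<'E'
from h import *
from scipy.optimize import minimize
T=cam('top'); S=cam('side')
def mask(f,b):
    im=cv2.imread(f); x0,y0,x1,y1=b; m=np.zeros(im.shape[:2],np.uint8); g=im[y0:y1,x0:x1]; m[y0:y1,x0:x1]=(g.max(2)<50)
    n,l,st,_=cv2.connectedComponentsWithStats(m); k=1+np.argmax(st[1:,4]); print(f,st[k]); return (l==k).astype(np.uint8)
mt=mask('pics/top0.png',(350,212,395,258)); ms=mask('pics/s4.png',(280,285,340,330))
def model(p):
    x,y,a,h=p; q=np.array([(33*i,30.5*j,h*1e3) for i in(-1,1) for j in(-1,1)]+[(33*i,0,72) for i in(-1,1)])/1e3
    w=sf((x,y,a),q); w[:,2]+=.004; return w
def cost(p):
    c=0
    for C,m in((T,mt),(S,ms)):
        hull=cv2.convexHull((proj(C,model(p))*16).astype(np.int32)) ; r=np.zeros_like(m); cv2.fillConvexPoly(r,hull,1,shift=4)
        c+=1-(r&m).sum()/max(1,(r|m).sum())
    return c
best=min((minimize(cost,[.474,-.165,a,.04],method='Nelder-Mead',options=dict(initial_simplex=[[.474,-.165,a,.04],[.48,-.165,a,.04],[.474,-.159,a,.04],[.474,-.165,a+.15,.04],[.474,-.165,a,.05]])) for a in(-1.7,-1.4,-.2,.1,.25,1.8)),key=lambda r:r.fun)
print(best.x,best.fun)
E
```

```text
pics/top0.png [361 223  26  26 466]
pics/s4.png [293 293  36  32 605]
[ 0.47476122 -0.16992556  0.24831582  0.04422268] 0.3232094062269383
```

```bash
cat > tgt.py <<'E'
from h import *
Tc=np.eye(4); Tc[:3,:3]=R.from_euler('z',-1.832).as_matrix(); Tc[:3,3]=[.4797,.2286,.1]
p=Tc[:3,:3].T@(np.array([.4754,.2142,.1932])-Tc[:3,3])  # TCP in camera frame
def target(psi,mid=(.4748,-.1699,.040),D=.2,up=0):
    X=np.array([np.cos(psi),np.sin(psi),-1])*np.sqrt(.5); Y=np.array([-np.sin(psi),np.cos(psi),0]); Z=np.cross(X,Y)
    Rc=np.c_[X,Y,Z]; lens=np.array(mid)-D*X; O=lens-Rc@[.064,0,.045]
    return O+Rc@p+[0,0,up], np.c_[-X,Y,-Z], O, lens
E
python3 - <<'E'
from tgt import *
print('tcp in cam',p)
for psi in(-3.04,):
    P,Rt,O,L=target(psi); print(psi,'tcp',P,'O',O,'lens',L)
    for up in (.1,0):
        d,r=toollocal(P+[0,0,up],Rt); print(d.round(1),r.round(3),np.linalg.norm(r))
        for k in range(1,13): pass
E
```

```text
tcp in cam [ 0.015022   -0.00043544  0.0932    ]
-3.04 tcp [ 0.61599531 -0.15506835  0.25013658] O [ 0.69216941 -0.14774058  0.19485639] lens [ 0.61549217 -0.15555733  0.18142136]
[-320.2  231.6   17.6] [-0.475  0.688  1.142] 1.4151603383944513
[-320.1  231.8  117.6] [-0.475  0.688  1.142] 1.4151603383944513
```

```bash
python3 -m jog '{"dp":[[-5,4,0],[-14,10,1],[-27,19,1],[-42,31,2],[-58,42,3],[-74,54,4],[-91,66,5],[-109,79,6],[-127,92,7],[-142,103,8],[-153,111,9],[-160,116,9]],"delta_rot":[[-0.007,0.01,0.017],[-0.02,0.03,0.05],[-0.04,0.058,0.095],[-0.062,0.09,0.15],[-0.086,0.124,0.206],[-0.11,0.159,0.264],[-0.135,0.195,0.324],[-0.161,0.234,0.388],[-0.188,0.273,0.453],[-0.21,0.305,0.506],[-0.227,0.329,0.546],[-0.237,0.344,0.571]],"gripper":[-1,-1,-1,-1,-1,-1,-1,-1,-1,-1,-1,-1]}'
python3 - <<'E'
from tgt import *
P,Rt,O,L=target(-3.04); print(robot.get_obs()['q'].round(2))
d,r=toollocal(P+[0,0,.1],Rt); print(d.round(1),r.round(3))
for k in (.03,.09,.17,.26,.36,.46,.57,.68,.79,.89,.96,1): print((d*k).round().astype(int).tolist(),(r*k).round(3).tolist())
E
```

```text
time: 15.2
position: [0.5454, 0.0274, 0.3595]
tool_rot: [0.915, 0.348, 0.204, -0.01]
ft_force: [-0.6, 0.9, -5.1]
grip_width: 0.0213
grip_force: 58.0
[-0.31  0.13  1.72  0.32  1.    0.4 ]
[-71.2 182.4   5.1] [-0.235  0.343  0.567]
[-2, 5, 0] [-0.007, 0.01, 0.017]
[-6, 16, 0] [-0.021, 0.031, 0.051]
[-12, 31, 1] [-0.04, 0.058, 0.096]
[-19, 47, 1] [-0.061, 0.089, 0.148]
[-26, 66, 2] [-0.085, 0.124, 0.204]
[-33, 84, 2] [-0.108, 0.158, 0.261]
[-41, 104, 3] [-0.134, 0.196, 0.323]
[-48, 124, 3] [-0.16, 0.233, 0.386]
[-56, 144, 4] [-0.186, 0.271, 0.448]
[-63, 162, 5] [-0.209, 0.305, 0.505]
[-68, 175, 5] [-0.226, 0.329, 0.545]
[-71, 182, 5] [-0.235, 0.343, 0.567]
```

```bash
python3 -m jog '{"dp":[[-2,5,0],[-6,16,0],[-12,31,1],[-19,47,1],[-26,66,2],[-33,84,2],[-41,104,3],[-48,124,3],[-56,144,4],[-63,162,5],[-68,175,5],[-71,182,5]],"delta_rot":[[-0.007,0.01,0.017],[-0.021,0.031,0.051],[-0.04,0.058,0.096],[-0.061,0.089,0.148],[-0.085,0.124,0.204],[-0.108,0.158,0.261],[-0.134,0.196,0.323],[-0.16,0.233,0.386],[-0.186,0.271,0.448],[-0.209,0.305,0.505],[-0.226,0.329,0.545],[-0.235,0.343,0.567]],"gripper":[-1,-1,-1,-1,-1,-1,-1,-1,-1,-1,-1,-1]}'
python3 -m jog '{"dp":[[0,0,0],[0,0,0]],"delta_rot":[[0,0,0],[0,0,0]],"gripper":[-1,-1]}'
python3 - <<'E'
from tgt import *
P,Rt,O,L=target(-3.04); print(robot.get_obs()['q'].round(2))
d,r=toollocal(P,Rt); print(d.round(1),r.round(3))
a=robot.camera('side'); b=robot.camera('wrist')
cv2.imwrite('pics/s5.png',a[...,::-1])
cv2.imwrite('pics/v5.png',np.hstack([cv2.resize(a[170:420,240:490,::-1],(400,400)),cv2.resize(b[:,70:490,::-1],(400,400))]))
E
```

```text
time: 16.4
position: [0.6175, -0.1537, 0.3504]
tool_rot: [0.922, 0.048, 0.383, -0.02]
ft_force: [-0.5, -0.2, -4.3]
grip_width: 0.0214
grip_force: 58.0
time: 16.6
position: [0.6173, -0.1517, 0.3508]
tool_rot: [0.922, 0.049, 0.382, -0.021]
ft_force: [-0.2, -0.2, -4.9]
grip_width: 0.0212
grip_force: 58.0
[-0.67  0.22  1.83  0.9   0.68  0.2 ]
[-72.3   3.3  70. ] [-0.004 -0.     0.004]
```

View pics/v5.png

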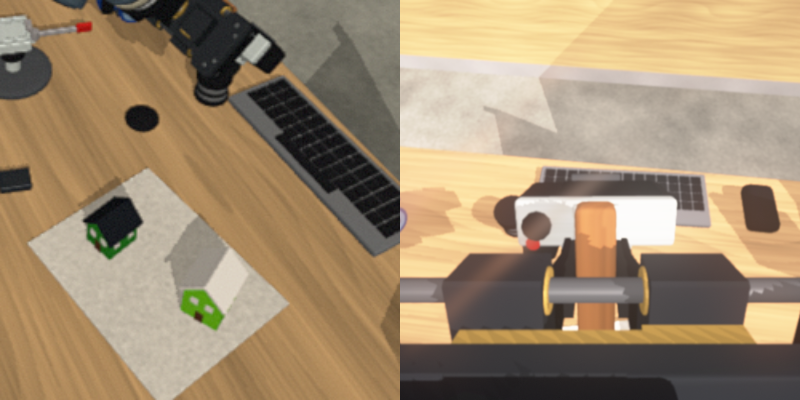

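```bash
python3 - <<'E'
from tgt import *
m=robot.camera_model('wrist'); K=np.array([[m['fx'],0,m['cx']],[0,m['fy'],m['cy']],[0,0,1]]); T=m['T_tool_cam']
Q=np.array([(-25,11,122),(-25,-11,122),(-18,56,76),(-18,-56,76),(18,56,76),(18,-56,76)])/1e3
def pr(th):
    q=(Q-[.015,0,.112])@R.from_euler('y',th).as_matrix().T+[.015,0,.112]-p   # rotate about pad axis
    t=q*[-1,1,-1]                                  # camera axes -> tool axes
    return proj((K,T[:3,:3],T[:3,3]),t)
for th in(-.1,0,.1): print(th,[( round((u-70)/1.05+400),round(v/1.05)) for u,v in pr(th)])
E
```

```text
-0.1 [(618, 203), (575, 203), (679, 201), (513, 201), (676, 251), (516, 251)]
0 [(618, 207), (574, 207), (680, 197), (512, 196), (676, 246), (516, 246)]
0.1 [(619, 212), (574, 212), (682, 193), (510, 193), (676, 241), (516, 241)]
```

```bash
python3 -m jog '{"dp":[[-5,0,5],[-15,1,14],[-28,1,27],[-42,2,41],[-55,3,53],[-65,3,63],[-70,3,68],[-72,3,70],[-72,3,70],[-72,3,70]],"delta_rot":[[0,0,0],[0,0,0],[-0.004,0,0.004],[-0.004,0,0.004],[-0.004,0,0.004],[-0.004,0,0.004],[-0.004,0,0.004],[-0.004,0,0.004],[-0.004,0,0.004],[-0.004,0,0.004]],"gripper":[-1,-1,-1,-1,-1,-1,-1,-1,-1,-1]}'
python3 - <<'E'
from tgt import *
P,Rt,O,L=target(-3.04)
d,r=toollocal(P,Rt); print(d.round(1),r.round(3))
a=robot.camera('side'); b=robot.camera('wrist')
cv2.imwrite('pics/s6.png',a[...,::-1])
o=robot.get_obs(); Rm=R.from_quat(o['tool_rot']).as_matrix()
Rc=Rm*[-1,1,-1]; O=o['position']-Rc@p; le=O+Rc@[.064,0,.045]
mid=np.array([.4748,-.1699,.04]); v=mid-le; print('lens',le,'dist',np.linalg.norm(v),'off axis deg',np.degrees(np.arccos(v@Rc[:,0]/np.linalg.norm(v))),'pitch',np.degrees(np.arcsin(-Rc[2,0])),'roll',np.degrees(np.arcsin(Rc[2,1])))
S=cam('side'); print(proj(S,[le,mid,O+Rc@[0,.056,.076],O+Rc@[0,-.056,.076],O+Rc@[-.025,0,.122]]).round())
cv2.imwrite('pics/v6.png',np.hstack([cv2.resize(a[120:370,250:500,::-1],(400,400)),cv2.resize(b[:,70:490,::-1],(400,400))]))
E
```

```text
time: 17.7
position: [0.6168, -0.1554, 0.251]
tool_rot: [0.922, 0.047, 0.383, -0.019]
ft_force: [0.6, 0.6, -4.6]
grip_width: 0.0214
grip_force: 58.0
[-1.2 -0.5  0. ] [ 0.002 -0.002 -0.   ]
lens [ 0.61648878 -0.15602195  0.18253693] dist 0.2014574066267793 off axis deg 0.18651337029267512 pitch 45.11559540791856 roll 0.07715973152348779
[[366. 247.]
 [310. 310.]
 [395. 238.]
 [362. 207.]
 [376. 208.]]
```

View pics/v6.png

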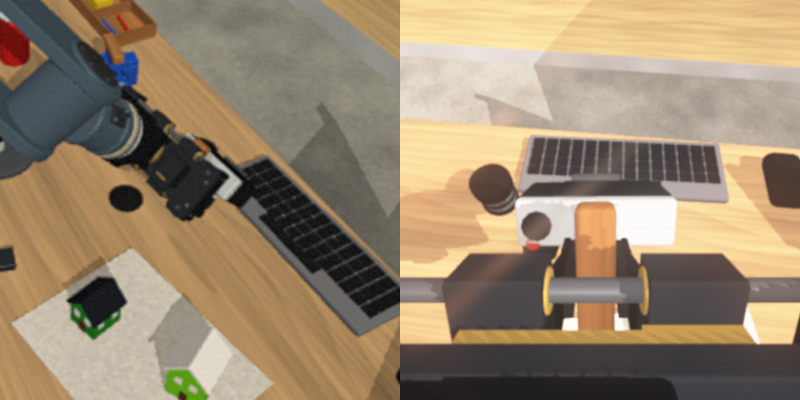

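The camera is unmoved in the grip (handle end at crop (596,205), body edge at row 246, as predicted). The house at side pixel (310,307) is where I assumed it, and nothing touches. Settle briefly, then hand in.

```bash
python3 -m jog '{"dp":[[0,0,0],[0,0,0],[0,0,0],[0,0,0],[0,0,0]],"delta_rot":[[0,0,0],[0,0,0],[0,0,0],[0,0,0],[0,0,0]],"gripper":[-1,-1,-1,-1,-1]}'; python3 -c "
from rig import robot
print(robot.get_obs()['joint_velocities'].round(3)); print(robot.hand_in())"
```

```text
time: 18.3
position: [0.6165, -0.1553, 0.2505]
tool_rot: [0.923, 0.046, 0.383, -0.019]
ft_force: [-0.3, 0.1, -4.9]
grip_width: 0.0216
grip_force: 58.0
[-0.002  0.001  0.001  0.001 -0.001  0.002]
the job is handed in; nothing more can be done
None
```

I handed the job in at 18.3 s: the lever is open against its stop, and the gripper holds the silver camera steady and level about 20 cm from the dark-roofed house, looking down at 45° with the house centred by calculation. The hand-in returned no verdict.

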